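# Re-stack the sieves on the shaker

## Robot

A 6-joint arm with a two-finger parallel gripper is mounted at the origin on the work surface; the furniture and walls round the work are solid. World frame = base frame: x ahead of the robot, y to its left, z up, the work surface at z = 0. Lengths are in mm, angles in rad, forces in N, time in s.
With the tool pointing down it reaches from about 325 to 775 mm from the base axis. Payload 9.3 kg.
Tool frame: the origin (TCP) lies midway between the tips of the shut fingers; the grasp point (between the pads) lies 19 mm behind it (ctrl.hold_point_z is the distance from the TCP to the grasp point, in mm); z points along the fingers, x is the direction in which the jaws open and shut, and the axes are right-handed (so a half turn about z gives the same grasp; the last joint's range is limited). The gripper opens to 85 mm and grips with 20 to 120 N. Pads are 22 mm wide; open, the fingers measure 114 mm over their backs; the gripper's body (76 mm by 85 mm) begins 54 mm behind the grasp point. The pads swing forward as they close: fully open they stand 13 mm farther back than shut.
Start: joints at [-0.153, 0.259, 0.021, 1.334, 0, 1.418], TCP at [549.997, -0.004, 231.279] pointing down, gripper open.
Joint ranges: [-3.04, 3.04], [-0.91, 1.82], [-1.04, 1.36], [-1.92, 1.95], [-1.52, 1.45], [-3.14, 3.14]. Speed limits (rad/s): [2.22, 2.22, 2.79, 3.14, 3.14, 3.14].

## Interface

Orientations are given as a unit quaternion [w, x, y, z].
In Python, from station import ctrl, kinematics, read_camera, calibration, silhouettes gives the robot as it stands. Calls block until the motion is done:
- ctrl.movep(position, orientation): joint-space move of the TCP to a pose.
- ctrl.move_linear(position, ori=None, speed=150): straight line of the TCP; ori=None keeps the orientation; speed is the mean speed in mm/s.
- ctrl.set_joints(angles): joint-space move.
- ctrl.grip(opening, squeeze=None): finger opening in mm; squeeze is the grip in N (None keeps the last); returns when the fingers have stopped.
- ctrl.sleep(seconds).
- kinematics.solve_ik(position, orientation): joint angles nearest the present ones, or None.
- read_camera(name): name is "scene" or "side" or "wrist"; returns the picture (384x512x3 uint8, blue, green, red); there is no depth.
- calibration(name): a dict with "vfov" (degrees; the focal length in pixels is half the picture's height over the tangent of half this angle, whatever the lens; pixels are square), "cx", "cy" (the principal point, pixels), "world_to_cam" (4x4, takes a point from world to camera coordinates). Camera axes: x right, y down, z forward; pixel columns grow to the right and rows downward; lengths in mm; the calibration is good to about 2 mm. A picture is of the moment at which its call begins: read the wrist's pose just before it. calibration takes no time and is no camera call; for the wrist camera it gives the pose at the moment of the call.
A pose or a line that the arm cannot do raises ctrl.MotionError and nothing moves.
- ctrl.close_job(): hands the job in, once; it reports no verdict.
Trained networks look in the newest picture that a camera, given by its name, has taken for a name from the list of things; names that differ only in an ending like _2 or _b are one class to them, and where a whole thing is asked for, a point or a joint stands for the part that bears it (a point fixed in the world has none). Each returns a list of dicts, best first, with "p" (0 to 1); they miss things now and then, are a little off and sometimes report something else, mostly with a low value. They report only what shows in the picture. A call takes as long as a camera call. They do not tell look-alikes from the thing itself.
- silhouettes(camera, label): "pixels" (384x512 bool, what is visible of it) and "uv" ([column, row] in pixels, amid what is visible of it).
Readings, each from a call of its own:
- ctrl.get_t(): time.
- ctrl.get_joints(): joint angles.
- ctrl.get_dq(): joint speeds.
- ctrl.get_joint_efforts(): joint torques, N m.
- ctrl.get_ee_pos(): TCP position.
- ctrl.get_eef_rot(): TCP orientation.
- ctrl.get_contact_force(): force on the tool from outside, world axes, zero at the start.
- ctrl.get_ft_torque(): the same for the moment, N m.
- ctrl.get_grip_width(): finger opening in mm.
Only numpy, scipy, OpenCV 4.12 (cv2) and the standard library are available. Lean on these libraries where they do the work, as an engineer would, in place of code of your own. Each camera call takes 0.05 s, during which the arm holds its last target.

## Task

The sieve tower on the shaker was started wrongly: the coarse sieve sits straight on the receiver, where the fine sieve belongs. Take it off and set it aside on a free spot such as the rubber mat, then build the tower in the proper order on the receiver - fine sieve at the bottom, medium on it, coarse on top, each seated squarely in the one below - and close it with the lid. Leave the beaker, the vial and the brass weight standing where they are.

Things in the scene. Friction and masses are not known exactly. Their poses are not given: they have to be found in the camera images.
- receiver_rim (a point): Receiver: open steel pan, 54 mm diameter, 20 mm high, fixed on the round steel table of the sieve shaker (white base 104 x 104 mm, fixed). This point: the centre of its open mouth at rim level, 62 mm above the bench, where a sieve's shoulder comes to rest. The coarse sieve is seated here at the start.
- coarse_sieve_mid (a point): Coarse sieve, deepest of three open round brass sieves, 54 mm outside diameter: 36 mm high, the lowest 6 mm a skirt of 44 mm diameter, chamfered at its foot, the upper 30 mm a straight frame; square mesh, openings about 8 mm. This point: its centre, 18 mm above its underside. The skirt drops 6 mm into whatever is below (2 mm play all round) until the shoulder rests on the rim. 90 g.
- medium_sieve_mid (a point): Medium sieve: as the coarse one but 30 mm high in all (6 mm skirt, 24 mm frame), square mesh with openings of about 4 mm. This point is its centre, 15 mm above its underside. Starts on the bench. About 80 g.
- fine_sieve_mid (a point): Fine sieve: as the coarse one but 24 mm high in all (6 mm skirt, 18 mm frame), the shallowest; its mesh is so fine that it looks like a closed steel sheet. This point is its centre, 12 mm above its underside. Starts on the bench. About 70 g.
- lid_knob (a point): Brass lid, 54 mm diameter, with a 44 mm skirt 6 mm deep like the sieves' and a round knob, 17 mm diameter, in the middle: 29.5 mm high in all. This point: the centre of the knob, 21 mm above the underside; the knob can be held from 14 to 29 mm above the underside. Starts on the bench, knob up. 70 g.
- mat: Round black rubber mat, 90 mm diameter, 3 mm thick, fixed flat on the bench, free at the start: a spot to set a sieve aside. Origin at the centre of its underside; its top is 3 mm higher.
- beaker_mid (a point): Bystander: empty glass beaker, 58 mm diameter, 70 mm high, standing on the bench. This point is its centre, 35 mm up.
- vial_mid (a point): Bystander: glass sample vial with black cap, 24 mm diameter, 56 mm high. This point is its centre, 28 mm up.
- weight_mid (a point): Bystander: brass check weight with knob, 25 mm diameter, 30 mm high. This point is its centre, 15 mm up.
Things that resemble listed ones, but are neither listed nor needed, are in the scene too. What is shaped like the part that bears coarse_sieve_mid but red is not meant. Leave any purple look-alike of the part that bears lid_knob alone.

How it is judged:
By the outcome, as a careful person would: the job done as asked, in the order asked, and still so for the second after the job is handed in, with the robot touching nothing.
It also fails if it takes over 144 s, if anything falls off the work surface, if the arm or the gripper's body presses on something with over 40 N, if the wrist force passes 120 N, or if a joint passes its speed limit or range.

## Working session

There is one attempt and no reset: what is moved stays moved. The work goes in short steps, each a Python script; the robot and the scene stay as the last script left them, time stands still between calls to the robot, and variables do not carry over. Pictures are saved under pics/ and viewed, and the job is handed in when it is done.

```bash
ls; mkdir -p pics
python3 - <<'E'
from station import ctrl, kinematics, read_camera, calibration, silhouettes
import cv2
for n in ("scene","side","wrist"):
    im=read_camera(n); cv2.imwrite(f"pics/a_{n}.png",im)
    c=calibration(n); print(n,c)
print(ctrl.get_t(),ctrl.get_eef_rot(),ctrl.get_ee_pos(),ctrl.hold_point_z)
E
```

```text
pics
scene {'vfov': 43.810854293781325, 'cx': 257.5793846490774, 'cy': 190.87807612388087, 'world_to_cam': array([[-8.40490066e-01, -5.41825763e-01,  1.13615809e-03,
         4.58031032e+02],
       [-3.42632078e-01,  5.29870420e-01, -7.75783860e-01,
         2.05518622e+02],
       [ 4.19737665e-01, -6.52427912e-01, -6.30997712e-01,
         1.27296312e+03],
       [ 0.00000000e+00,  0.00000000e+00,  0.00000000e+00,
         1.00000000e+00]])}
side {'vfov': 47.36039376941519, 'cx': 254.10959112618798, 'cy': 194.41999204171546, 'world_to_cam': array([[-9.31465334e-01, -3.63312183e-01,  1.94058990e-02,
         5.16747919e+02],
       [-1.92865069e-01,  4.47836569e-01, -8.73066706e-01,
         1.43268771e+02],
       [ 3.08505099e-01, -8.16974091e-01, -4.87214469e-01,
         1.11016082e+03],
       [ 0.00000000e+00,  0.00000000e+00,  0.00000000e+00,
         1.00000000e+00]])}
wrist {'vfov': 65.06965293767138, 'cx': 255.9000597558948, 'cy': 194.17072261096504, 'world_to_cam': array([[ 9.99998352e-01, -3.38685092e-04, -1.78372715e-03,
        -5.50269984e+02],
       [ 1.52333955e-04, -9.63331386e-01,  2.68314402e-01,
        -3.41297297e+01],
       [-1.80919444e-03, -2.68314231e-01, -9.63329746e-01,
         3.79218818e+02],
       [ 0.00000000e+00,  0.00000000e+00,  0.00000000e+00,
         1.00000000e+00]])}
0.15 [-6.26377238e-05  9.99999868e-01 -2.36822600e-05 -5.08925808e-04] [5.49805968e+02 8.61951766e-03 2.30792748e+02] 18.700000000000003
```

View pics/a_scene.png

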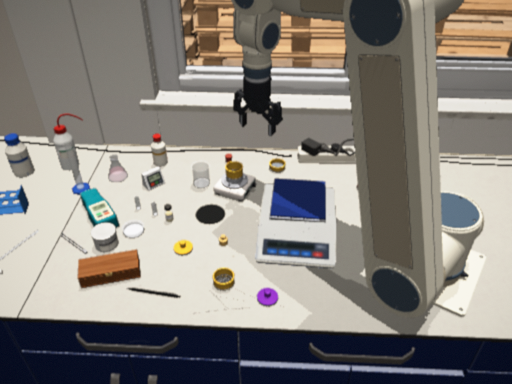

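View pics/a_side.png

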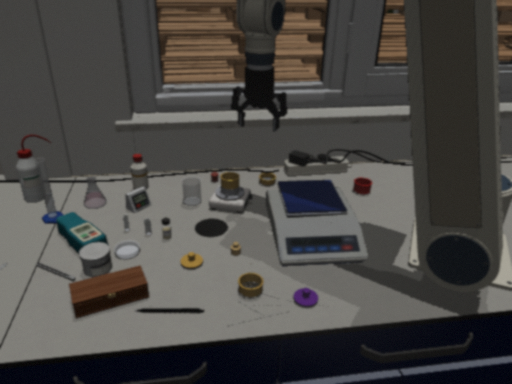

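View pics/a_wrist.png

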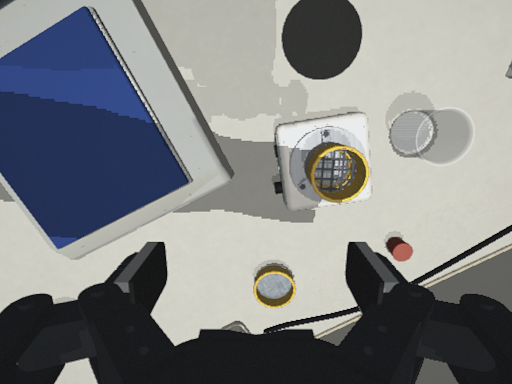

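Scene: the coarse sieve is on the shaker at wrist (340,172). There is a closed-mesh sieve at wrist (274,287) and another sieve at scene (223,278). The gold lid is at scene (183,247), the purple lid at scene (267,297), and the red sieve at side (362,185). The mat is at scene (210,213).

Next I'll run the networks and localise.

```bash
cat > h.py <<'E'
from station import ctrl, kinematics, read_camera, calibration, silhouettes
import numpy as np, cv2
def K(c): return 192/np.tan(np.radians(c['vfov'])/2)
def ray(c,uv):
    f=K(c); d=np.array([(uv[0]-c['cx'])/f,(uv[1]-c['cy'])/f,1.])
    T=c['world_to_cam']; R=T[:3,:3]; return -R.T@T[:3,3], R.T@d
def atz(c,uv,z):
    o,d=ray(c,uv); return (o+d*(z-o[2])/d[2])
def proj(c,p):
    T=c['world_to_cam']; q=T[:3,:3]@np.asarray(p,float)+T[:3,3]; f=K(c)
    return q[0]/q[2]*f+c['cx'],q[1]/q[2]*f+c['cy']
def save(n,name,crop=None,k=1):
    im=read_camera(n)
    if crop: x0,y0,x1,y1=crop; im=im[y0:y1,x0:x1]
    cv2.imwrite('pics/'+name,cv2.resize(im,None,fx=k,fy=k,interpolation=cv2.INTER_CUBIC)); return im
Z=dict(receiver_rim=62,coarse_sieve_mid=74,medium_sieve_mid=15,fine_sieve_mid=12,lid_knob=15,mat=3,beaker_mid=35,vial_mid=28,weight_mid=15)
E
python3 - <<'E'
from h import *
for n in ("scene","side","wrist"):
    read_camera(n); c=calibration(n)
    for l in Z:
        if l=='receiver_rim':continue
        for r in silhouettes(n,l):
            if r['p']<.15: continue
            print(n,l,round(r['p'],2),np.round(r['uv']),r['pixels'].sum(),np.round(atz(c,r['uv'],Z[l])[:2]))
E
```

```text
scene coarse_sieve_mid 0.58 [237. 169.] 277 [624.  -5.]
scene medium_sieve_mid 0.87 [222. 276.] 370 [438. 333.]
scene fine_sieve_mid 0.66 [277. 162.] 188 [ 582. -178.]
scene lid_knob 0.78 [184. 246.] 204 [591. 305.]
scene lid_knob 0.5 [264. 297.] 267 [312. 331.]
scene mat 0.66 [209. 217.] 472 [613. 162.]
scene vial_mid 0.71 [168. 212.] 157 [710. 228.]
scene weight_mid 0.57 [221. 239.] 106 [523. 224.]
side coarse_sieve_mid 0.71 [231. 181.] 276 [626.   6.]
side coarse_sieve_mid 0.58 [362. 183.] 260 [ 271. -130.]
side medium_sieve_mid 0.93 [252. 288.] 537 [424. 346.]
side fine_sieve_mid 0.44 [267. 179.] 184 [ 572. -160.]
side lid_knob 0.81 [192. 259.] 241 [594. 305.]
side lid_knob 0.71 [308. 298.] 344 [304. 331.]
side mat 0.56 [214. 224.] 490 [619. 131.]
side beaker_mid 0.68 [192. 190.] 450 [739.  37.]
side vial_mid 0.71 [166. 231.] 191 [700. 244.]
side vial_mid 0.62 [268. 180.] 208 [ 559. -125.]
side weight_mid 0.52 [237. 249.] 113 [511. 230.]
wrist coarse_sieve_mid 0.82 [340. 175.] 2578 [636.   6.]
wrist fine_sieve_mid 0.77 [270. 286.] 1431 [ 571. -163.]
wrist mat 0.61 [320.  39.] 5250 [623. 145.]
wrist beaker_mid 0.94 [433. 135.] 3950 [747.  42.]
```

Run:
```python
from h import *
q=[0,1,0,0]
ctrl.movep([500,350,231],q); 
save('wrist','b1.png',k=1.5); c=calibration('wrist')
for l in ('medium_sieve_mid','lid_knob','weight_mid','vial_mid','mat'):
    for r in silhouettes('wrist',l):
        if r['p']>.15: print(l,round(r['p'],2),np.round(r['uv']),r['pixels'].sum(),np.round(atz(c,r['uv'],Z[l])[:2]))
np.save('b1.npy',c['world_to_cam'])
ctrl.movep([590,-60,231],q); 
save('wrist','b2.png',k=1.5); c=calibration('wrist')
for l in ('fine_sieve_mid','coarse_sieve_mid','weight_mid','vial_mid','mat'):
    for r in silhouettes('wrist',l):
        if r['p']>.15: print(l,round(r['p'],2),np.round(r['uv']),r['pixels'].sum(),np.round(atz(c,r['uv'],Z[l])[:2]))
np.save('b2.npy',c['world_to_cam'])
print(ctrl.get_t())
```

```text
medium_sieve_mid 0.97 [200. 177.] 1795 [433. 340.]
lid_knob 0.87 [106. 188.] 1406 [317. 326.]
lid_knob 0.78 [333. 205.] 1295 [598. 303.]
weight_mid 0.78 [266. 260.] 346 [515. 227.]
vial_mid 0.88 [418. 266.] 774 [708. 226.]
mat 0.69 [337. 309.] 1996 [617. 143.]
fine_sieve_mid 0.69 [240. 250.] 1485 [ 570. -167.]
coarse_sieve_mid 0.95 [303. 113.] 2023 [636.   8.]
coarse_sieve_mid 0.68 [ 23. 286.] 1246 [ 327. -182.]
mat 0.92 [287.   8.] 1188 [624. 117.]
4.975
```

View pics/b1.png

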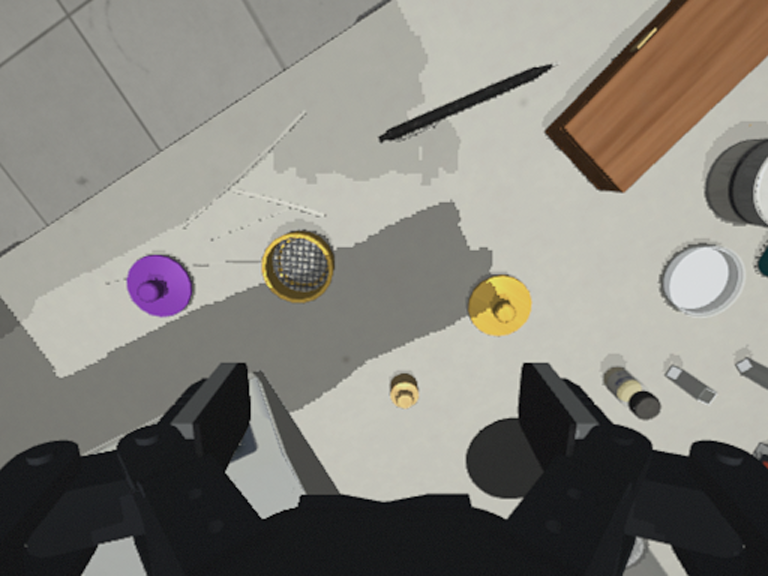

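View pics/b2.png

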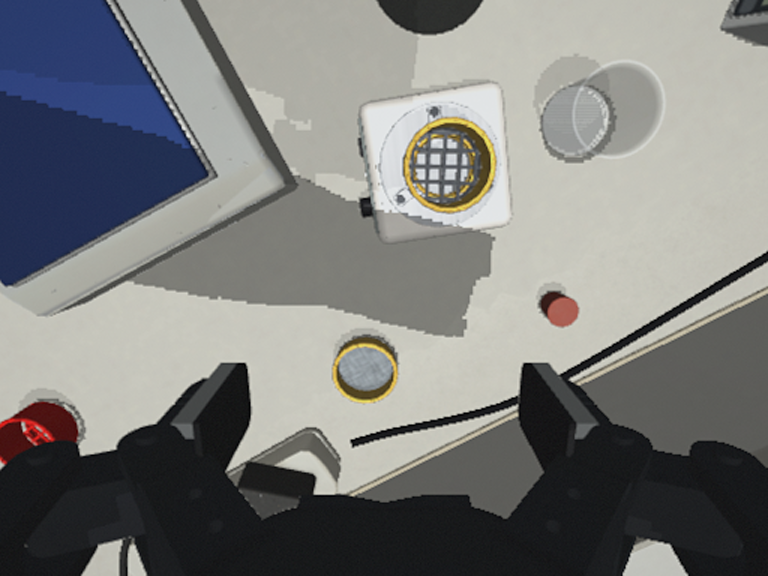

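b1 (pixels in the 1.5x picture): purple lid (160,285), ~4 mm mesh sieve, so the medium one, (297,266), gold lid (500,305).
b2: coarse with big openings on the shaker (450,165), fine closed mesh (365,370), red sieve (50,430), which is not wanted.

Now a model fit for accurate positions, plus a crop and the wall and charger locations.

```bash
cat >> h.py <<'E'
from scipy.optimize import minimize
A=np.linspace(0,2*np.pi,48,endpoint=False)
def outline(c,x,y,circs):
    P=[proj(c,(x+r*np.cos(a),y+r*np.sin(a),z)) for z,r in circs for a in A]
    return cv2.convexHull(np.float32(P))
def render(h,S,o,shape):
    m=np.zeros((shape[0]*S,shape[1]*S),np.uint8)
    cv2.fillConvexPoly(m,np.int32(np.round(((h[:,0]-o+.5)*S-.5)*16)),1,shift=4); return m
def fit(im,c,x,y,circs,name=None,S=4,hs=(12,40),smin=90):
    """fit cylinder stack pose (x,y) to brass mask"""
    h=outline(c,x,y,circs)[:,0]; lo=np.floor(h.min(0)-14).astype(int); hi=np.ceil(h.max(0)+14).astype(int)
    lo=np.maximum(lo,0); hi=np.minimum(hi,[512,384])
    sub=im[lo[1]:hi[1],lo[0]:hi[0]]; big=cv2.resize(sub,None,fx=S,fy=S,interpolation=cv2.INTER_CUBIC)
    hsv=cv2.cvtColor(big,cv2.COLOR_BGR2HSV)
    m=((hsv[...,0]>hs[0])&(hsv[...,0]<hs[1])&(hsv[...,1]>smin)).astype(np.uint8)
    m=cv2.morphologyEx(m,cv2.MORPH_OPEN,np.ones((3,3)))
    n,lab,st,_=cv2.connectedComponentsWithStats(m); keep=np.isin(lab,[i for i in range(1,n) if st[i,4]>60])
    pts=np.argwhere(keep)[:,::-1].astype(np.int32); hull=cv2.convexHull(pts)
    M=np.zeros_like(m); cv2.fillConvexPoly(M,hull,1)
    def cost(v):
        R=render(outline(c,v[0],v[1],circs),S,lo,sub.shape); return 1-(R&M).sum()/(R|M).sum()
    r=minimize(cost,[x,y],method='Nelder-Mead',options=dict(initial_simplex=[[x,y],[x+5,y],[x,y+5]],xatol=.05,fatol=1e-5))
    if name:
        v=big.copy(); R=render(outline(c,*r.x,circs),S,lo,sub.shape)
        for mm,col in ((M,(255,0,0)),(R,(0,0,255))):
            cs,_=cv2.findContours(mm,cv2.RETR_EXTERNAL,cv2.CHAIN_APPROX_NONE); cv2.drawContours(v,cs,-1,col,1)
        cv2.imwrite('pics/'+name,v)
    return r.x,1-r.fun
def sv(b,H,): return [(b+H,27),(b+6,27),(b,22)]
E
python3 - <<'E'
from h import *
c=calibration('wrist')
c2=dict(c,world_to_cam=np.load('b2.npy')); c1=dict(c,world_to_cam=np.load('b1.npy'))
im1=cv2.resize(cv2.imread('pics/b1.png'),(512,384),interpolation=cv2.INTER_AREA)
im2=cv2.resize(cv2.imread('pics/b2.png'),(512,384),interpolation=cv2.INTER_AREA)
print('fine',fit(im2,c2,570,-165,sv(0,24),'f_fine.png'))
print('coarse',fit(im2,c2,636,6,[(92,27),(62,27)],'f_coarse.png'))
print('med',fit(im1,c1,433,340,sv(0,30),'f_med.png'))
print('lid',fit(im1,c1,598,303,[(12,27),(6,27),(0,22)],'f_lid.png'))
import glob
ims=[cv2.resize(cv2.imread(f'pics/f_{n}.png'),(300,300)) for n in ('fine','coarse','med','lid')]
cv2.imwrite('pics/fits.png',np.vstack([np.hstack(ims[:2]),np.hstack(ims[2:])]))
for p in [(512,192),(420,236),(240,330),(213,300),(222,290),(372,205),(352,260)]: print(p,np.round(atz(c2,p,0)[:2]),np.round(atz(c2,p,30)[:2]))
E
```

```text
fine (array([ 574.45152442, -160.71649618]), np.float64(0.977550685381269))
coarse (array([630.47630796,   9.98572719]), np.float64(0.9712028594057798))
med (array([432.59190816, 339.79799137]), np.float64(0.9777498897669844))
lid (array([598.22515576, 303.72964571]), np.float64(0.9322705730288668))
(512, 192) [920. -91.] [894. -83.]
(420, 236) [ 811. -152.] [ 793. -139.]
(240, 330) [ 568. -302.] [ 570. -277.]
(213, 300) [ 530. -251.] [ 535. -230.]
(222, 290) [ 543. -235.] [ 547. -215.]
(372, 205) [ 742. -109.] [730. -99.]
(352, 260) [ 723. -188.] [ 712. -172.]
```

View pics/fits.png

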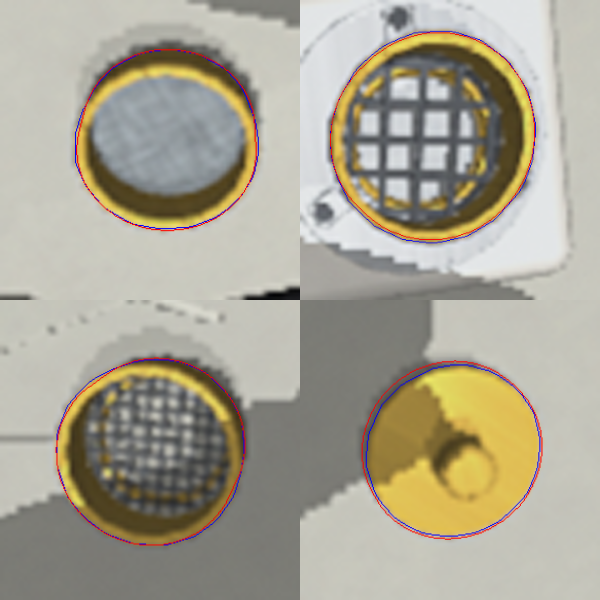

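The fits overlay the rims well (IoU about 0.97). The candidates are settled: red sieve and purple lid excluded, and mesh size separates the three brass sieves. I'll take the coarse sieve off first.

```bash
cat >> h.py <<'E'
Q=[0,1,0,0]
def look(x,y,name=None):
    ctrl.movep([x,y+35,231],Q); ctrl.sleep(.15); c=calibration('wrist'); return save('wrist',name or 'tmp.png'),c
def pick(x,y,tz,up=150,F=40,openw=85):
    ctrl.grip(openw); ctrl.movep([x,y,max(tz+50,90)],Q); ctrl.move_linear([x,y,tz],speed=80)
    print('pre',ctrl.get_contact_force()); ctrl.grip(0,F); print('w',ctrl.get_grip_width())
    ctrl.move_linear([x,y,up],speed=150); print('held',ctrl.get_grip_width(),ctrl.get_contact_force(),ctrl.get_ee_pos())
def place(x,y,tz,hi=40,sp=40,w=85):
    ctrl.movep([x,y,tz+hi],Q); ctrl.sleep(.2); f0=ctrl.get_contact_force()
    ctrl.move_linear([x,y,tz+12],speed=100)
    z=tz+12
    while z>tz+.01:
        z-=2; ctrl.move_linear([x,y,max(z,tz)],speed=sp); f=ctrl.get_contact_force()-f0
        if abs(f[2])>6 or np.hypot(*f[:2])>6: print('contact z',z,f)
        if f[2]>12: break
    print('at',ctrl.get_ee_pos(),'f',f); return z,f
E
python3 - <<'E'
from h import *
im,c=look(632,8,'c1.png')
(x,y),s=fit(im,c,631,9,[(92,27),(62,27)],'f_c1.png'); print(x,y,s)
for r in silhouettes('wrist','mat'): print('mat',r['p'],atz(c,r['uv'],3))
pick(x,y,58)
ctrl.movep([620,145,150],Q)
print(ctrl.get_t(), ctrl.get_grip_width())
E
```

```text
630.2604546691291 9.253286374500021 0.9760686260174489
mat 0.59 [624.44261935 145.93691808   3.        ]
pre [-0.29991826 -0.03593308  0.32136218]
w 52.32591895585286
held 52.33622648940195 [-0.74767342  1.23810039 -1.98973657] [629.81442178   9.27456311 148.99308302]
9.0833 52.24938564693679
```

Run:
```python
from h import *
x,y=622,145
place(x,y,5); ctrl.grip(85); ctrl.move_linear([x,y,120],speed=150)
im,c=look(630,9,'d1.png')
save('side','d_side.png')
print(ctrl.get_t())
np.save('d1.npy',c['world_to_cam'])
cv2.imwrite('pics/d1c.png',cv2.resize(im[100:290,170:380],None,fx=3.5,fy=3.5,interpolation=cv2.INTER_CUBIC))
```

```text
contact z 5 [-2.01977275 -0.27065703  6.40547998]
at [622.23928878 145.03045307   5.73494303] f [-2.01977275 -0.27065703  6.40547998]
13.9667
```

View pics/d1c.png

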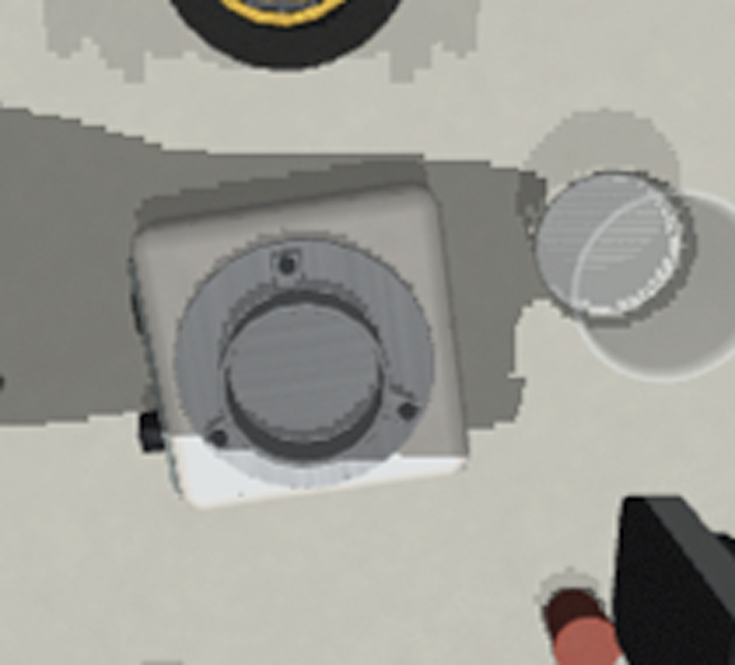

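View pics/d_side.png

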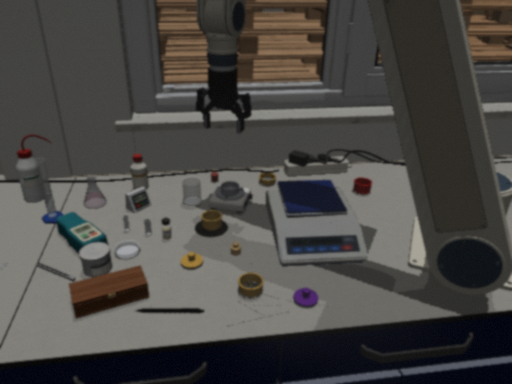

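The receiver is free, with its mouth at crop (303,375). The coarse sieve stands on the mat. I'll overlay the rim model to find the receiver centre.

Run:
```python
from h import *
c=dict(calibration('wrist'),world_to_cam=np.load('d1.npy')); im=cv2.imread('pics/d1.png')
S=8; x0,y0,x1,y1=220,175,290,240
big=cv2.resize(im[y0:y1,x0:x1],None,fx=S,fy=S,interpolation=cv2.INTER_CUBIC)
big=cv2.convertScaleAbs(big,alpha=2,beta=-120)
# edge-based fit: gradient strength along inner & outer rim circle at z=62
g=cv2.GaussianBlur(cv2.cvtColor(im,cv2.COLOR_BGR2GRAY).astype(np.float32),(0,0),.7)
gm=np.hypot(cv2.Sobel(g,-1,1,0),cv2.Sobel(g,-1,0,1))
best=[]
for r in (22.5,23,23.5,24,24.5,25,25.5,26,26.5,27,27.5):
  b=max((( cv2.remap(gm,*[np.float32([[proj(c,(x+r*np.cos(a),y+r*np.sin(a),62))[i] for a in A]]) for i in (0,1)],cv2.INTER_LINEAR).mean(),x,y) for x in np.arange(626,636,.5) for y in np.arange(4,15,.5)))
  print(r,np.round(b,1))
for r,col in ((27,(0,0,255)),(24,(0,255,0))):
    P=np.array([proj(c,(630,9+r*0,62)) if 0 else proj(c,(630+r*np.cos(a),9.2+r*np.sin(a),62)) for a in A])
    cv2.polylines(big,[np.int32((P-[x0,y0]+.5)*S)],True,col,1)
cv2.imwrite('pics/d1o.png',big)
```

```text
22.5 [118.2 630.   14. ]
23 [115.6 630.   14. ]
23.5 [113.9 630.    7.5]
24 [115.9 630.    8. ]
24.5 [115.4 630.    9. ]
25 [137.2 630.   11. ]
25.5 [148.9 630.   11. ]
26 [145.4 630.   10.5]
26.5 [132.6 628.5  10. ]
27 [127.4 628.   10.5]
27.5 [119.3 633.   10.5]
```

View pics/d1o.png

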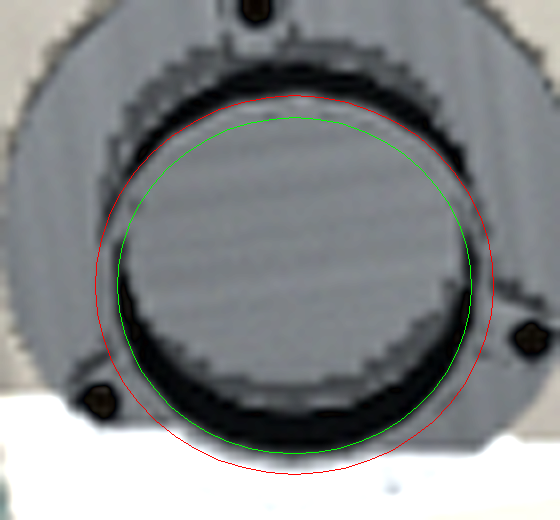

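The rim model at (630.2, 9.2) matches both the inner and outer edges, and the coarse sieve fit agrees. Next is the fine sieve.

```bash
python3 - <<'E'
from h import *
im,c=look(574,-161,'e1.png')
(x,y),s=fit(im,c,574,-161,sv(0,24),'f_e1.png'); print(x,y,s)
pick(x,y,2)
print(place(630.1,9.2,58))
print(ctrl.get_t(), ctrl.get_grip_width())
save('scene','e_scene.png'); 
save('side','e_side.png')
E
python3 -c "
import cv2,numpy as np
a=cv2.imread('pics/e_scene.png')[120:230,180:320];b=cv2.imread('pics/e_side.png')[120:230,160:300]
cv2.imwrite('pics/e_c.png',cv2.resize(np.hstack([a,b]),None,fx=2.8,fy=2.8,interpolation=2))"
```

```text
574.3314883529674 -160.73928076273296 0.9784027935929552
pre [-0.40247827  0.38155802 -0.58132678]
w 52.407931977202516
held 52.66143370867565 [-0.0605429   0.07759216 -0.12057139] [ 573.88772069 -160.54443203  149.06459098]
contact z 58 [-2.9599718  -0.05605506  6.55347378]
at [630.37058176   9.17770215  58.77689973] f [-2.9599718  -0.05605506  6.55347378]
(58, array([-2.9599718 , -0.05605506,  6.55347378]))
21.475 52.34689724819248
```

View pics/e_c.png

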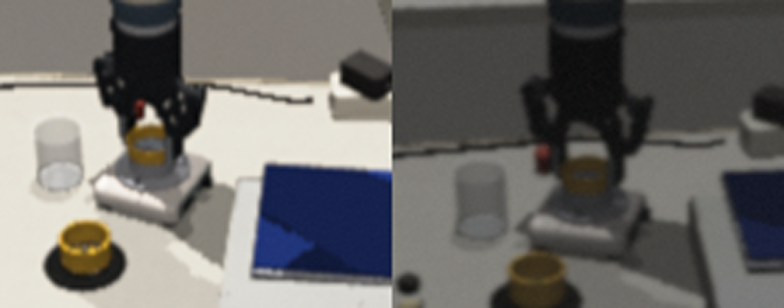

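The fine sieve sits at scene crop (150,145) on the receiver. Contact came only at the expected full depth. Releasing and checking from above.

Run:
```python
from h import *
ctrl.grip(85); ctrl.move_linear([630,9.2,130],speed=150)
im,c=look(630,9,'g1.png')
print(fit(im,c,630,9,[(80,27),(62,27)],'f_g1.png'))
im,c=look(432.6,339.8,'g2.png')
(x,y),s=fit(im,c,432.6,339.8,sv(0,30),'f_g2.png'); print(x,y,s)
a,b=[cv2.resize(cv2.imread(f'pics/{n}.png'),(350,350)) for n in('f_g1','f_g2')]; cv2.imwrite('pics/g.png',np.hstack([a,b]))
print(ctrl.get_t())
```

```text
(array([631.01097667,   9.47815762]), np.float64(0.9739281733409455))
432.91630496561777 339.77199305205875 0.9790613459538919
24.975
```

View pics/g.png

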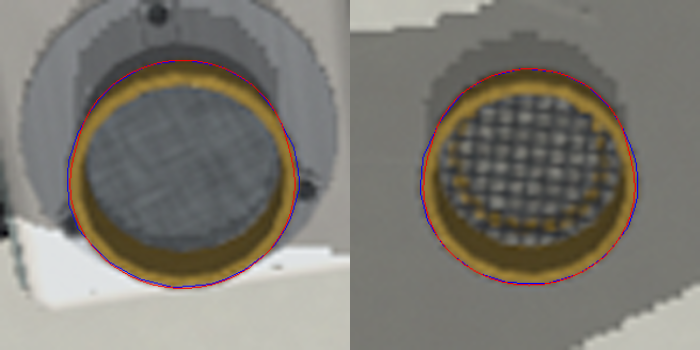

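The fine sieve (left) is level and central, and the fit at full seating height agrees. Right is the medium sieve with its ~4 mm mesh. Now place the medium.

Run:
```python
from h import *
pick(432.8,339.8,2)
ctrl.movep([630.6,9.4,150],Q)
print(place(630.6,9.4,76))
ctrl.grip(85); ctrl.move_linear([630.6,9.4,150],speed=150)
im,c=look(630,9,'h1.png')
print(fit(im,c,630,9,[(104,27),(62,27)],'f_h1.png'))
im,c=look(622,145,'h2.png')
print(fit(im,c,622,145,sv(3,36),'f_h2.png'))
a,b=[cv2.resize(cv2.imread(f'pics/{n}.png'),(350,350)) for n in('f_h1','f_h2')]; cv2.imwrite('pics/h.png',np.hstack([a,b]))
print(ctrl.get_t())
```

```text
pre [-0.3710481   0.12292427 -0.32678561]
w 52.37581485264629
held 52.38333393789088 [ 0.14474226 -0.11525241 -1.01020614] [432.39075266 339.56437382 149.09655694]
at [630.83990902   9.36186831  76.69135372] f [-0.72227146 -0.04757574  4.470816  ]
(76, array([-0.72227146, -0.04757574,  4.470816  ]))
(array([631.56349414,   9.73343363]), np.float64(0.9750223015165032))
(array([623.00186102, 145.15426263]), np.float64(0.9504720781103986))
34.9583
```

View pics/h.png

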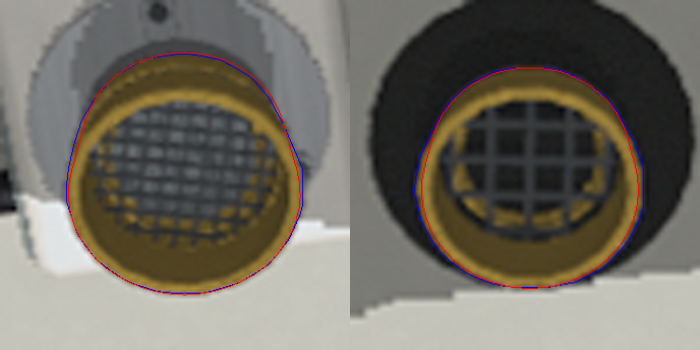

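The medium sieve is seated on the fine, level, with its rim fit at the right height. The coarse sieve goes next.

Run:
```python
from h import *
pick(622.3,145.1,5,up=190)
ctrl.movep([630.6,9.4,180],Q)
print(place(630.6,9.4,100))
ctrl.grip(85); ctrl.move_linear([630.6,9.4,190],speed=150)
im,c=look(630,9,'i1.png')
print(fit(im,c,630,9,[(134,27),(62,27)],'f_i1.png'))
im,c=look(598,304,'i2.png')
print(fit(im,c,598,304,[(12,27),(6,27),(0,22)],'f_i2.png',smin=70))
a,b=[cv2.resize(cv2.imread(f'pics/{n}.png'),(350,350)) for n in('f_i1','f_i2')]; cv2.imwrite('pics/i.png',np.hstack([a,b]))
print(ctrl.get_t())
```

```text
pre [0.0575717  0.03074979 1.21022416]
w 52.04282372963762
held 52.151787567022225 [-0.00973258  0.04046645 -0.60437024] [621.91625282 145.05465732 188.99976937]
at [630.84226083   9.37628835 100.48965949] f [-1.30882284  0.59576042  5.52396051]
(100, array([-1.30882284,  0.59576042,  5.52396051]))
(array([631.6226091 ,   9.65408115]), np.float64(0.975617356080081))
(array([598.79593584, 303.90915388]), np.float64(0.960993363305502))
44.8917
```

View pics/i.png

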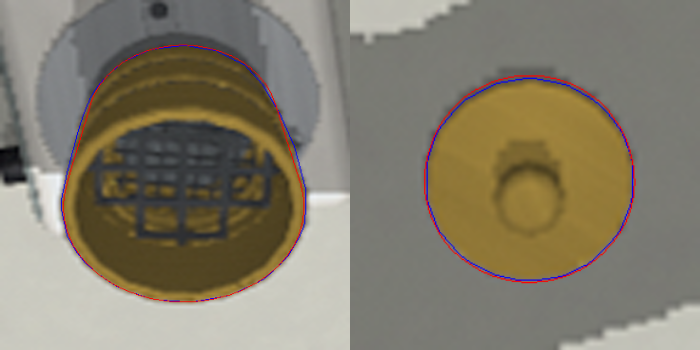

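The three-sieve tower is straight. Before gripping the lid I'll check its centre with the knob.

Run:
```python
from h import *
c=calibration('wrist'); im=cv2.imread('pics/i2.png')
S=10;u,v=map(int,proj(c,(598.5,304,20))); x0,y0=u-28,v-28
big=cv2.resize(im[y0:y0+56,x0:x0+56],None,fx=S,fy=S,interpolation=cv2.INTER_CUBIC)
for x,y,z,r,col in ((598.5,303.9,29.5,8.5,(0,0,255)),(598.5,303.9,10,27,(0,255,0)),(598.5,303.9,12,27,(255,0,0))):
    P=np.array([proj(c,(x+r*np.cos(a),y+r*np.sin(a),z)) for a in A]); cv2.polylines(big,[np.int32((P-[x0,y0]+.5)*S)],True,col,1)
cv2.imwrite('pics/i3.png',big)
```

```text
(no output)
```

View pics/i3.png

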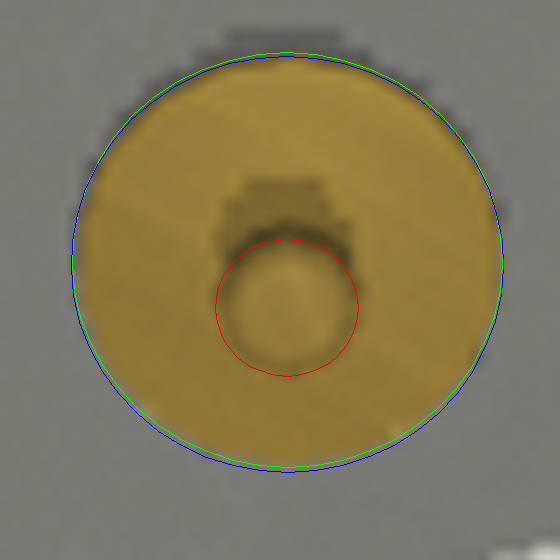

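The overlay matches the knob and disc at (598.5, 304).

Run:
```python
from h import *
x,y=598.4,304.1
ctrl.grip(50); pick(x,y,13.5,up=220,F=30,openw=50)
ctrl.movep([630.6,9.5,210],Q)
z,f=place(630.6,9.5,141.7)
print(ctrl.get_t(),ctrl.get_grip_width())
save('scene','k_scene.png',(180,90,320,230),4)
```

```text
pre [0.16627318 0.22724081 0.11546979]
w 15.692242286467803
held 15.359452483743954 [ 0.19089509 -1.08577858 -0.57983811] [598.09367956 303.98155057 219.06142024]
at [630.78943818   9.47079878 141.96439679] f [0.747247   1.50030386 2.37813695]
52.7417 15.648226275900225
```

View pics/k_scene.png

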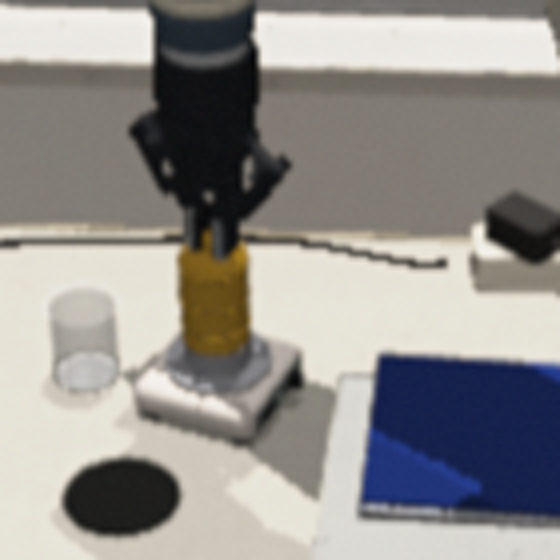

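The lid is on the tower. Contact began only at the seating height. Release, retreat and check.

Run:
```python
from h import *
ctrl.grip(50); ctrl.move_linear([630.6,9.5,240],speed=120)
ctrl.movep([600,100,290],Q); ctrl.sleep(.3)
im=save('wrist','m1.png'); c=calibration('wrist')
print(fit(im,c,631,9.5,[(139,27),(62,27)],'f_m1.png'),fit(im,c,631,9.5,[(140,27),(62,27)],None))
a=cv2.resize(cv2.imread('pics/f_m1.png'),(390,390))
s=read_camera('scene'); d=read_camera('side')
cv2.imwrite('pics/m_sc.png',s);cv2.imwrite('pics/m_sd.png',d)
b=cv2.resize(s[145:210,205:270],(390,390),interpolation=cv2.INTER_CUBIC)
cv2.imwrite('pics/m.png',np.hstack([a,b])); print(ctrl.get_t())
for l in ('vial_mid','weight_mid','beaker_mid'):
  for r in silhouettes('side',l)[:1]: print(l,r['uv'])
```

```text
(array([631.05621217,   9.93691497]), np.float64(0.9600814129078852)) (array([630.94600788,  10.63495655]), np.float64(0.9543045782295196))
55.1417
vial_mid [166.3, 228.9]
beaker_mid [191.7, 192.0]
```

View pics/m.png

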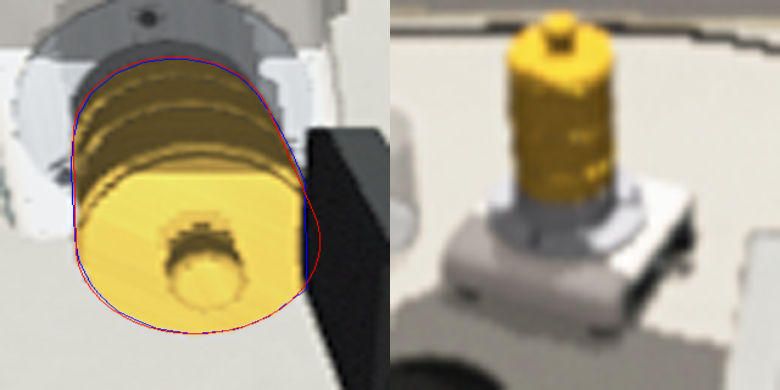

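View pics/m_sd.png

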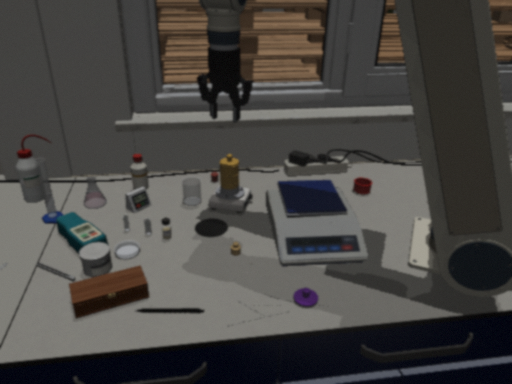

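The finger hid the lid's right edge in that view. One clear picture to check the lid seam.

Run:
```python
from h import *
ctrl.grip(85); ctrl.movep([630,130,270],Q); ctrl.sleep(.3)
im=save('wrist','n1.png'); c=calibration('wrist')
u,v=map(int,proj(c,(630.8,9.6,120))); y1=min(v+55,384)
big=cv2.resize(im[y1-110:y1,u-55:u+55],None,fx=5,fy=5,interpolation=cv2.INTER_CUBIC)
b2=big.copy()
for z,r in ((138,27),(134,27)):
    P=np.array([proj(c,(631.3+r*np.cos(a),9.6+r*np.sin(a),z)) for a in A]); cv2.polylines(b2,[np.int32((P-[u-55,y1-110]+.5)*5)],True,(0,0,255) if z==138 else (0,255,0),1)
cv2.imwrite('pics/n.png',cv2.resize(np.hstack([big,b2]),(800,400)))
```

```text
(no output)
```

View pics/n.png

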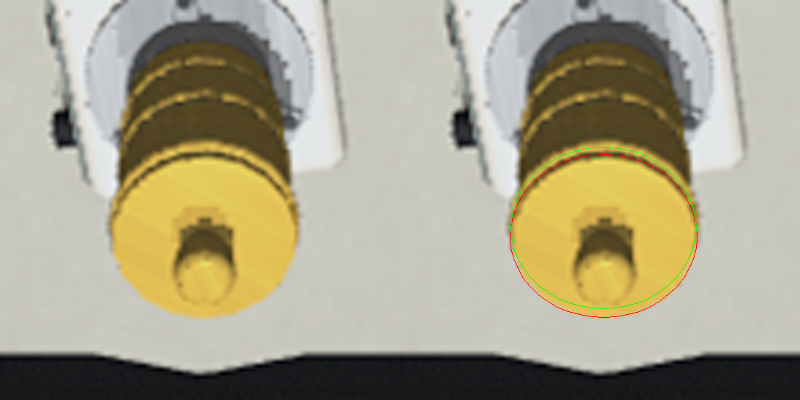

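The lid's top edge matches the model of a fully seated lid (top at about z=138). The seam is even left to right, and the sieve rims are parallel. I'm handing in the job.

Run:
```python
from h import *
print(ctrl.get_t(), ctrl.get_contact_force()); ctrl.close_job()
```

```text
56.3917 [-0.37643291  0.44793285  0.81079845]
the job is handed in; nothing more can be done
```

The tower is built in the proper order on the receiver: fine sieve at the bottom, then medium, then coarse, closed with the gold lid. I first set the coarse sieve aside on the mat and later took it from there for the top. I handed the job in at 56.4 s, with the gripper clear of everything.

**Seating:** Each piece met resistance only at its expected full depth. After each placing, its rim fit at the seated height, within about 1.5 mm of the receiver centre. In the last close view the sieve seams were parallel, and the lid's top edge matched the seated height with an even seam left to right. The lid sits about 1 mm off centre, within its play.

**Bystanders:** In the last side picture the beaker, vial and weight stood where they started. The network found the beaker and vial within about 2 px of before but missed the weight, so I checked the weight by eye only. The red sieve and the purple lid were not touched.

**Disagreement:** One lid fit scored lower (0.96) because a finger hid part of the edge. I retook that view clear of the finger, and it showed the lid seated.

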